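# Set the printing blocks mirror-wise in the press bed and lock them up

## Robot

A 6-joint arm with a two-finger parallel gripper is mounted at the origin on a cart in front of the work surface, level with it; the furniture and walls round the work are solid. World frame = base frame: x ahead of the robot, y to its left, z up, the work surface at z = 0. Lengths are in m, angles in rad, forces in N, time in s.
With the tool pointing down it reaches from about 0.4 to 0.825 m from the base axis. Payload 7 kg.
Tool frame: the origin (TCP) lies on the mounting face of the last link; the fingertips stand arm.tcp_to_tips ahead of it and the grasp point (between the pads) lies 159 mm ahead of it (arm.tcp_to_tips is the distance from the TCP to the fingertips, in m); z points along the fingers, y is the direction in which the jaws open and shut (so a half turn about z gives the same grasp; the last joint's range is limited). The gripper opens to 88 mm and grips with 3 to 60 N. Pads are 19 mm wide; open, the fingers measure 130 mm over their backs; the gripper's body (78 mm by 193 mm) begins 47 mm behind the grasp point.
Start: joints at [-0.918, 0.359, 0.012, 0, -1.224, -0.288], TCP at [0.241, -0.631, 0.405] pointing down, gripper open.
Joint ranges: [-3.07, 3.07], [-1.43, 2.12], [-1.02, 1.25], [-3.03, 1.67], [-3.05, -0], [-3.03, 3.03]. Speed limits (rad/s): [2.39, 2.39, 3.01, 3.14, 3.14, 3.14].

## Interface

Orientations are given as [roll, pitch, yaw] about the fixed x, y, z axes, in that order (R = Rz(yaw) Ry(pitch) Rx(roll)).
In Python, from station import arm, cams, job_done, finder gives the robot as it stands.
- The arm moves only by the tool play_rows, never from a script. Its argument "targets" is a list that holds one entry, the list of rows, each a list of 4 numbers: the shift along the tool's x, y, z in m, then the turn about the tool's z in degrees. A call has 1 to 5 rows; each row is the pose to reach, as a shift and turn from the pose commanded when the call began, along the tool's axes at that moment; what a row does not reach only later rows make up. A row lasts 1/8 s, in which the tool goes at most 62.5 mm and 10.7 degrees, less where a joint would pass 70% of its speed; a pose out of reach is approached as far as the arm can. A call with a gripper value outside its range is refused whole. "grip" is the closure in counts, from 0 (fully open) to 255 (shut), set as the call begins (left out, the last holds). The fingers move at their own pace and stop on an object; "newtons" is the grip in N (left out, the last holds). Time passes only in rows, so rows that repeat a pose let the fingers close. It gives the time, the measured TCP pose, the force and the opening at its end, in the units of the state.
- arm.get_state(): the state, without advancing time (a new reading comes with each control period).
- cams.grab_frame(name): name is "scene" or "top" or "wrist"; returns (picture, depth): 420x560x3 uint8, red, green, blue; 420x560 float32, m along the optical axis (not along the pixel's ray), 0 where there is no reading.
- cams.camera_params(name): a dict with "intrinsics" (3x3 intrinsics, pixels), "D" ([k1, k2, p1, p2, k3] as OpenCV has them; the pictures are not rectified), "position" and "attitude" of the camera in the world. Camera axes: x right, y down, z forward; pixel columns grow to the right and rows downward; lengths in m; the calibration is good to about 2 mm. A picture is of the moment at which its call begins: read the wrist's pose just before it. camera_params takes no time and is no camera call; for the wrist camera it gives the pose at the moment of the call.
- job_done(): hands the job in, once; it reports no verdict.
Trained networks look in the newest picture that a camera, given by its name, has taken for a name from the list of things; names that differ only in an ending like _2 or _b are one class to them, and where a whole thing is asked for, a point or a joint stands for the part that bears it (a point fixed in the world has none). Each returns a list of dicts, best first, with "score" (0 to 1); they miss things now and then, are a little off and sometimes report something else, mostly with a low value. They report only what shows in the picture. A call takes as long as a camera call. They do not tell look-alikes from the thing itself.
- finder.find_in(camera, query): "xyz" ([x, y, z] in m, in world coordinates, good to about 4 mm: the middle of the surface that is visible of it).
- finder.masks_of(camera, query): "mask" (420x560 bool, what is visible of it).
The state is a dict: "t": time; "q": joint angles; "qd": joint speeds; "joint_efforts": joint torques, N m; "eef_pos": TCP position; "ee_rot": TCP orientation; "force": force on the tool from outside, world axes, zero at the start; "moment": the same for the moment, N m; "width": finger opening in m.
Only numpy, scipy, OpenCV 4.12 (cv2) and the standard library are available. Lean on these libraries where they do the work, as an engineer would, in place of code of your own. Each camera call takes 0.05 s, during which the arm holds its last target. There are 200 camera calls.

## Task

The four lino blocks lie on their proof slips in the wooden tray, in the order the finished print is to read. A print comes out mirrored, so set the blocks flat into the four bays of the metal printing bed in the reverse order: seen from the robot, the left-hand block of the tray goes into the right-hand bay, and so on, each lengthwise along the row with its picture still upright. Then slide the lock-up bar by its black knob towards the robot until it holds all four blocks against the rail.

Things in the scene. Friction and masses are not known exactly. Their poses are not given: they have to be found in the camera images.
- block_cat: printing block: chipboard with a carved blue cat walking, tail raised. 58 x 100 mm, 22 mm high to its flat top (picture up to 4 mm more), 0.1 kg. Origin: centre of the underside. z up, y along its length, pointing left as the picture stands upright; it starts upright and face up on its own proof slip. Hold it across its 58 mm width, near the top.
- block_moon: printing block: brown board with a carved blue crescent moon and two small stars. 60 x 96 mm, 22 mm high to its flat top (picture up to 4 mm more), 0.1 kg. Origin: centre of the underside. z up, y along its length, pointing left as the picture stands upright; it starts upright and face up on its own proof slip. Hold it across its 60 mm width, near the top.
- block_leaf: printing block: brown board with a carved blue leaf, its veins cut away. 60 x 96 mm, 22 mm high to its flat top (picture up to 4 mm more), 0.1 kg. Origin: centre of the underside. z up, y along its length, pointing left as the picture stands upright; it starts upright and face up on its own proof slip. Hold it across its 60 mm width, near the top.
- block_fox: printing block: chipboard with a carved blue fox-like animal, tail hanging low. 60 x 96 mm, 22 mm high to its flat top (picture up to 4 mm more), 0.1 kg. Origin: centre of the underside. z up, y along its length, pointing right as the picture stands upright; it starts upright and face up on its own proof slip. Hold it across its 60 mm width, near the top.
- proof_cat: cream paper proof slip with the cat printed in black, fixed in the wooden galley tray, 110 (x) x 108 (y) x 1 mm. Origin: centre of its underside, 6 mm above the table; x points away from the robot, y to the left along the row. Its block starts about 27 mm to +x of this origin, underside 1 mm above it; the black picture is on the near half. It stays there.
- proof_moon: cream paper proof slip with the moon printed in black, fixed in the wooden galley tray, 110 (x) x 108 (y) x 1 mm. Origin: centre of its underside, 6 mm above the table; x points away from the robot, y to the left along the row. Its block starts about 27 mm to +x of this origin, underside 1 mm above it; the black picture is on the near half. It stays there.
- proof_leaf: cream paper proof slip with the leaf printed in black, fixed in the wooden galley tray, 110 (x) x 108 (y) x 1 mm. Origin: centre of its underside, 6 mm above the table; x points away from the robot, y to the left along the row. Its block starts about 27 mm to +x of this origin, underside 1 mm above it; the black picture is on the near half. It stays there.
- proof_fox: cream paper proof slip with the fox printed in black, fixed in the wooden galley tray, 110 (x) x 108 (y) x 1 mm. Origin: centre of its underside, 6 mm above the table; x points away from the robot, y to the left along the row. Its block starts about 27 mm to +x of this origin, underside 1 mm above it; the black picture is on the near half. It stays there.
- press_bed: pale metal bed, fixed. Origin on the table under the bays; x away from the robot, y left along the row. Floor 10 mm above the table. Bay centres y = +174, +58, -58, -174 mm; bays 112 mm long, brass spacers between (4 wide, 6 high). Near side: dark rail 8 mm high, face at x = -36 mm. Far side: lock-up bar, face at x = +38 to +42 when open. Set blocks at x = 0 to +2 mm, fingertips above the rail.
- lockbar_knob (a point): middle of the grip of the black knob (18 mm across, 17 mm tall, top 39 mm above the bed's floor) on the steel lock-up bar (8 mm high) at the bed's far side. In the bed's frame it is at x = +53 to +57 mm when open, the bar's face 15 mm nearer. Bar and knob slide only along the bed's x, friction 4 N, and stay where left; pressed home on the blocks, knob at x = +39 mm.
Not all that is in view belongs to the job. Leave any green or pink look-alike of the block_cat alone.

How it is judged:
At the end, for the whole second after the job is handed in: Each block lies flat in a bay of its own (10 mm along the row, 8 mm across it, 0.12 rad), the four in the reverse of the left-to-right order of their proof slips, none turned end for end; the lock-up bar is pushed up to the blocks, knob within 4 mm of home; all released and at rest (x of block_cat in the frame of press_bed between -0.014 and 0.002 m and z of block_cat in the frame of press_bed between 0.006 and 0.014 m and angle between each of block_cat, block_moon, block_leaf, block_fox's own z axis and vertical below 0.1 rad and angle between the y axis of each of block_cat, block_moon, block_leaf, block_fox and the y axis of press_bed, either way round below 0.12 rad and (y of block_cat in the frame of press_bed between 0.164 and 0.184 m or y of block_cat in the frame of press_bed between 0.048 and 0.068 m or y of block_cat in the frame of press_bed between -0.068 and -0.048 m or y of block_cat in the frame of press_bed between -0.184 and -0.164 m) and linear speed of each of block_cat, block_moon, block_leaf, block_fox below 0.02 m/s and contact force between each of block_cat, block_moon, block_leaf, block_fox and the fingers below 0.05 N and x of block_moon in the frame of press_bed between -0.014 and 0.002 m and z of block_moon in the frame of press_bed between 0.006 and 0.014 m and (y of block_moon in the frame of press_bed between 0.164 and 0.184 m or y of block_moon in the frame of press_bed between 0.048 and 0.068 m or y of block_moon in the frame of press_bed between -0.068 and -0.048 m or y of block_moon in the frame of press_bed between -0.184 and -0.164 m) and x of block_leaf in the frame of press_bed between -0.014 and 0.002 m and z of block_leaf in the frame of press_bed between 0.006 and 0.014 m and (y of block_leaf in the frame of press_bed between 0.164 and 0.184 m or y of block_leaf in the frame of press_bed between 0.048 and 0.068 m or y of block_leaf in the frame of press_bed between -0.068 and -0.048 m or y of block_leaf in the frame of press_bed between -0.184 and -0.164 m) and x of block_fox in the frame of press_bed between -0.014 and 0.002 m and z of block_fox in the frame of press_bed between 0.006 and 0.014 m and (y of block_fox in the frame of press_bed between 0.164 and 0.184 m or y of block_fox in the frame of press_bed between 0.048 and 0.068 m or y of block_fox in the frame of press_bed between -0.068 and -0.048 m or y of block_fox in the frame of press_bed between -0.184 and -0.164 m) and ((y of proof_moon in the frame of proof_cat above 0.05 m and y of block_moon in the frame of block_cat below -0.05 m) or (y of proof_moon in the frame of proof_cat below -0.05 m and y of block_moon in the frame of block_cat above 0.05 m)) and ((y of proof_leaf in the frame of proof_cat above 0.05 m and y of block_leaf in the frame of block_cat below -0.05 m) or (y of proof_leaf in the frame of proof_cat below -0.05 m and y of block_leaf in the frame of block_cat above 0.05 m)) and ((y of proof_leaf in the frame of proof_moon above 0.05 m and y of block_leaf in the frame of block_moon below -0.05 m) or (y of proof_leaf in the frame of proof_moon below -0.05 m and y of block_leaf in the frame of block_moon above 0.05 m)) and ((y of proof_fox in the frame of proof_cat above 0.05 m and y of block_fox in the frame of block_cat below -0.05 m) or (y of proof_fox in the frame of proof_cat below -0.05 m and y of block_fox in the frame of block_cat above 0.05 m)) and ((y of proof_fox in the frame of proof_moon above 0.05 m and y of block_fox in the frame of block_moon below -0.05 m) or (y of proof_fox in the frame of proof_moon below -0.05 m and y of block_fox in the frame of block_moon above 0.05 m)) and ((y of proof_fox in the frame of proof_leaf above 0.05 m and y of block_fox in the frame of block_leaf below -0.05 m) or (y of proof_fox in the frame of proof_leaf below -0.05 m and y of block_fox in the frame of block_leaf above 0.05 m)) and ((y of proof_cat in the frame of proof_fox above 0.05 m and y of block_cat in the frame of block_fox above 0.05 m) or (y of proof_cat in the frame of proof_fox below -0.05 m and y of block_cat in the frame of block_fox below -0.05 m)) and x of lockbar_knob in the frame of press_bed below 0.043 m); the robot touches nothing.
It also fails if it takes over 102 s, if anything falls off the work surface, if the arm or the gripper's body presses on something with over 40 N, if the wrist force passes 120 N, or if a joint passes its speed limit or range.

## Working session

There is one attempt and no reset: what is moved stays moved. The work goes in short steps, Python scripts to look and compute and a tool call to move; the robot and the scene stay as the last step left them, time stands still between calls to the robot, and variables do not carry over. Pictures are saved under pics/ and viewed, about 12 in all and at most 16, crops included, and the job is handed in when it is done.

Besides the shell and the picture viewer there is one more tool, called after "Request:" as name(argument=value, ...), one argument or row to a line, values as JSON. play_rows: Moves the arm, as the interface text tells. Its arguments: {"type":"object","properties":{"targets":{"type":"array","items":{"type":"array","items":{"type":"array","items":{"type":"number"}}}},"grip":{"type":"number"},"newtons":{"type":"number"}},"required":["targets"]}

```bash
mkdir -p pics; ls
cat > h.py <<'E'
import numpy as np, cv2
from station import arm, cams, job_done, finder
from scipy.spatial.transform import Rotation as R
def save(name,im): cv2.imwrite('pics/'+name, np.ascontiguousarray(im[:,:,::-1]))
E
python3 - <<'E'
from h import *
s=arm.get_state(); print({k:np.round(v,3) for k,v in s.items()}, arm.tcp_to_tips)
for c in("top","scene"):
    im,d=cams.grab_frame(c); save(c+'1.png',im); np.savez(c+'1.npz',im=im,d=d)
    p=cams.camera_params(c); print(c,p)
    for n in ["block_cat","block_moon","block_leaf","block_fox","proof_cat","proof_moon","proof_leaf","proof_fox","press_bed","lockbar_knob"]:
        print(n,[(np.round(r['xyz'],3).tolist(),round(r['score'],2)) for r in finder.find_in(c,n)][:4])
E
```

```text
pics
{'t': np.float64(0.0), 'q': array([-0.918,  0.359,  0.011, -0.   , -1.224, -0.288]), 'qd': array([-0.002, -0.001,  0.   , -0.001, -0.001, -0.001]), 'joint_efforts': array([-0.0000e+00, -5.8272e+01,  2.9303e+01,  6.9970e+00,  7.0000e-03,
       -0.0000e+00]), 'eef_pos': array([ 0.241, -0.63 ,  0.404]), 'ee_rot': array([ 3.14 , -0.   , -2.777]), 'force': array([ 0.174, -0.977, -0.057]), 'moment': array([-0.029, -0.003, -0.046]), 'width': np.float64(0.088)} 0.1781
top {'intrinsics': array([[464.57025052,   0.        , 276.28068692],
       [  0.        , 464.57025052, 203.52904234],
       [  0.        ,   0.        ,   1.        ]]), 'D': array([-0.14282822,  0.        ,  0.        ,  0.        ,  0.        ]), 'position': array([0.44127934, 0.03315206, 1.12965919]), 'attitude': array([-2.97097983, -0.01774328, -1.57766374])}
block_cat [([0.806, 0.241, 0.022], 0.95), ([0.657, 0.041, 0.031], 0.84), ([0.803, 0.086, 0.026], 0.81)]
block_moon [([0.653, -0.188, 0.027], 0.69)]
block_leaf [([0.605, 0.048, 0.01], 0.64), ([0.668, 0.159, 0.027], 0.61), ([0.659, -0.072, 0.035], 0.56)]
block_
[... 433 characters left out ...]
    [  0.        , 406.56632945, 207.626652  ],
       [  0.        ,   0.        ,   1.        ]]), 'D': array([-0.02968596,  0.        ,  0.        ,  0.        ,  0.        ]), 'position': array([-0.00788716, -0.52081333,  0.44622762]), 'attitude': array([-2.00418098, -0.00688178, -0.84425266])}
block_cat [([0.787, 0.072, 0.025], 0.7)]
block_moon [([0.638, -0.198, 0.027], 0.83)]
block_leaf [([0.645, 0.146, 0.029], 0.59)]
block_fox [([0.641, -0.082, 0.033], 0.69)]
proof_cat []
proof_moon [([0.606, -0.189, 0.007], 0.8)]
proof_leaf [([0.609, 0.155, 0.007], 0.82)]
proof_fox [([0.609, -0.079, 0.013], 0.7)]
press_bed [([0.447, -0.036, 0.009], 0.56)]
lockbar_knob [([0.499, -0.009, 0.019], 0.83)]
```

Run:
```python
from h import *
z=np.load('top1.npz'); im=z['im']; save('top_c.png',cv2.resize(im[40:260,120:400],None,fx=2.8,fy=2.7,interpolation=cv2.INTER_CUBIC))
```

```text
(no output)
```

View pics/top1.png

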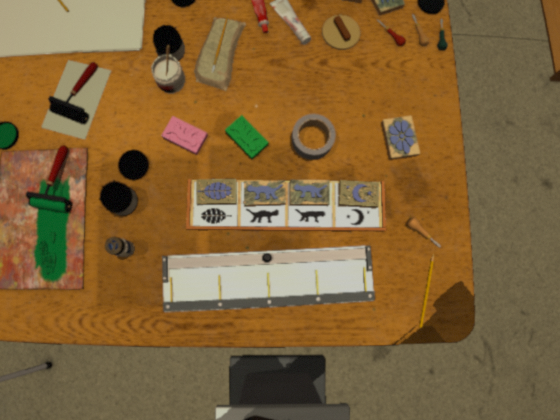

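View pics/top_c.png

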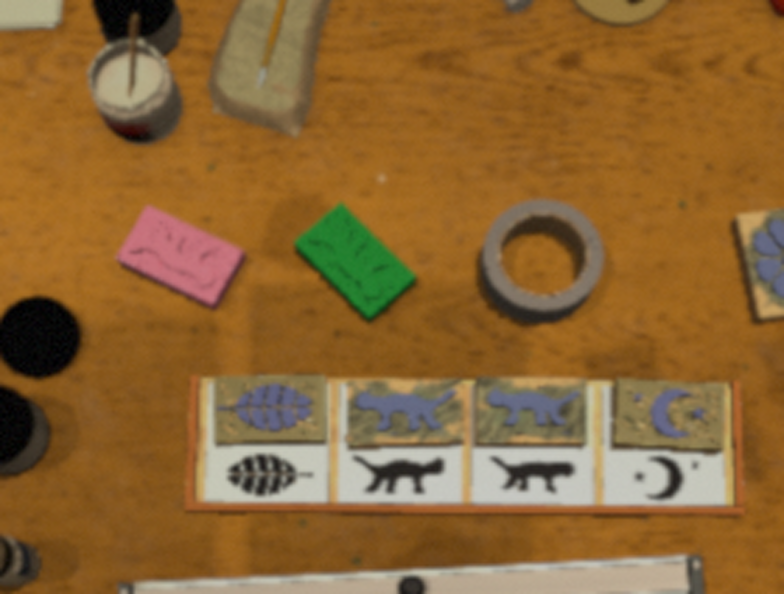

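View pics/scene1.png

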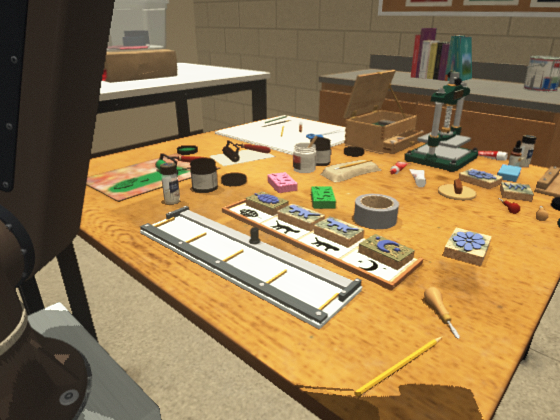

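The picture shows the tray, left to right, as leaf (215,192), cat with raised tail (264,192), fox with hanging tail (310,192) and moon (357,192). The green (246,136) and pink (185,134) cat look-alikes and the flower block (401,137) are outside the tray and stay untouched. The bays, left to right, therefore take moon, fox, cat, leaf. I'll move over the work for a wrist view.

Request:
play_rows(
  targets=[
    [[-0.2,0.22,0,0],[-0.2,0.22,0,0],[-0.2,0.22,0,0],[-0.2,0.22,0,0],[-0.2,0.22,0,0]],
  ],
)

```text
t: 1.72
eef_pos: [0.3495, -0.3516, 0.405]
ee_rot: [-3.141, 0.001, -2.776]
force: [0.6, 0.0, 0.5]
width: 0.0876
```

Request:
play_rows(
  targets=[
    [[-0.2,0.22,0,0],[-0.2,0.22,0,0],[-0.2,0.22,0,0],[-0.2,0.22,0,0],[-0.2,0.22,0,0]],
  ],
)

```text
t: 2.35
eef_pos: [0.4579, -0.0745, 0.4052]
ee_rot: [-3.141, 0.001, -2.775]
force: [0.6, -0.6, -0.2]
width: 0.0877
```

Request:
play_rows(
  targets=[
    [[-0.08,0.09,0,-55],[-0.08,0.09,0,-55],[-0.08,0.09,0,-55],[-0.08,0.09,0,-55],[-0.08,0.09,0,-55]],
  ],
)

```text
t: 2.98
eef_pos: [0.5001, 0.0361, 0.4047]
ee_rot: [-3.142, 0.0, -1.832]
force: [0.1, 0.4, 1.2]
width: 0.0876
```

Request:
play_rows(
  targets=[
    [[0,0,0,-16],[0,0,0,-16]],
  ],
)

```text
t: 3.22
eef_pos: [0.5001, 0.0358, 0.4048]
ee_rot: [-3.141, 0.0, -1.556]
force: [0.1, 0.3, 0.3]
width: 0.0881
```

```bash
cat >> h.py <<'E'
def cloud(name,d,p):
    v,u=np.nonzero(d>0)
    n=cv2.undistortPoints(np.c_[u,v].astype(np.float64)[:,None],p['intrinsics'],p['D'])[:,0]
    z=d[v,u]; P=np.c_[n*z[:,None],z]@R.from_euler('xyz',p['attitude']).as_matrix().T+p['position']
    out=np.full(d.shape+(3,),np.nan); out[v,u]=P; return out
def go(x,y,z,yaw):
    "shift in tool axes (tool down) and turn in deg to TCP x,y,z, yaw(rad)"
    s=arm.get_state(); M=R.from_euler('xyz',s['ee_rot']).as_matrix()
    d=M.T@(np.array([x,y,z])-s['eef_pos']); a=-np.degrees((yaw-s['ee_rot'][2]+np.pi)%(2*np.pi)-np.pi)
    return np.round([*d,a],4).tolist()
E
python3 - <<'E'
from h import *
p=cams.camera_params('wrist'); im,d=cams.grab_frame('wrist'); np.savez('w1.npz',im=im,d=d,**p); save('w1.png',im)
print(p['position'],p['attitude'])
for n in ["block_cat","block_moon","block_leaf","block_fox","press_bed","lockbar_knob"]:
    print(n,[(np.round(r['xyz'],3).tolist(),round(r['score'],2)) for r in finder.find_in('wrist',n)][:4])
E
```

```text
[ 0.50137469 -0.04281562  0.38431075] [ 2.85022628e+00  4.81013402e-04 -3.12615542e+00]
block_cat [([0.658, 0.037, 0.032], 0.75), ([0.597, 0.123, 0.007], 0.69), ([0.789, 0.076, 0.02], 0.56)]
block_moon [([0.647, -0.141, 0.015], 0.66)]
block_leaf [([0.665, 0.117, 0.032], 0.59)]
block_fox [([0.65, -0.074, 0.026], 0.85)]
press_bed [([0.456, 0.001, 0.012], 0.56), ([0.654, 0.038, 0.029], 0.34)]
lockbar_knob [([0.504, 0.003, 0.019], 0.65)]
```

View pics/w1.png

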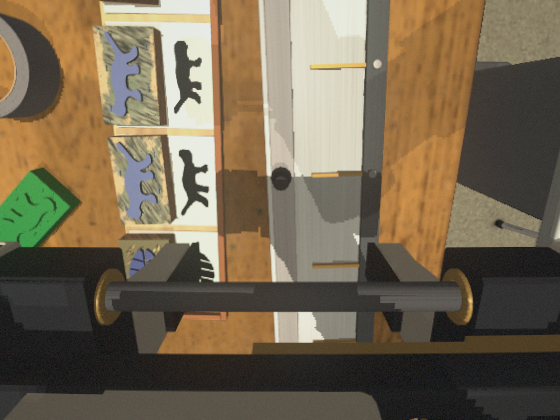

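```bash
cat >> h.py <<'E'
def toplane(uv,p,z):
    n=cv2.undistortPoints(np.asarray(uv,float).reshape(-1,1,2),p['intrinsics'],p['D'])[:,0]
    r=np.c_[n,np.ones(len(n))]@R.from_euler('xyz',p['attitude']).as_matrix().T
    return p['position']+r*((z-p['position'][2])/r[:,2])[:,None]
E
cat > m.py <<'E'
from h import *
for nm in('top1','w1'):
    f=np.load(nm+'.npz'); im,d=f['im'],f['d']
    p={k:f[k] for k in('position','attitude','intrinsics','D')} if nm=='w1' else cams.camera_params('top')
    C=cloud('',d,p); hsv=cv2.cvtColor(im,cv2.COLOR_RGB2HSV); z=C[...,2]
    box=(C[...,0]>.36)&(C[...,0]<.54)&(abs(C[...,1]-.035)<.28)
    print(nm)
    y=(box&(C[...,0]<.515)&(hsv[...,0]>15)&(hsv[...,0]<32)&(hsv[...,1]>110)&(hsv[...,2]>80)&(z>.003)).astype(np.uint8)
    n,l,s,c=cv2.connectedComponentsWithStats(y)
    for i in range(1,n):
        if s[i,4]<12: continue
        v,u=np.nonzero(l==i); P=toplane(np.c_[u,v],p,.016); ok=P[:,0]<.6
        print('yel',s[i,:].tolist(),P[:,:2].mean(0).round(4),P[:,0].min().round(3),P[:,0].max().round(3))
    # profile along bed x at several y
    for yy in (-.13,-.08,-.02,.08,.14):
        xs=np.arange(.37,.53,.003)
        Rm=R.from_euler('xyz',p['attitude']).as_matrix()
        q=cv2.projectPoints(((np.c_[xs,xs*0+yy,xs*0+.014]-p['position'])@Rm),np.zeros(3),np.zeros(3),p['intrinsics'],p['D'])[0][:,0]
        k=q.round().astype(int); ok=(k[:,0]>=0)&(k[:,0]<560)&(k[:,1]>=0)&(k[:,1]<420)
        print(yy,[(int(round(x*1000)),int(im[b,a].mean()),int(C[b,a,2]*1000) if d[b,a]>0 else None) for x,(a,b) in zip(xs[ok],k[ok])])
    for blk in("moon","fox","cat","leaf"):
        y0={"moon":-.183,"fox":-.07,"cat":.046,"leaf":.162}[blk]
        m=(z>.022)&(z<.045)&(C[...,0]>.61)&(C[...,0]<.71)&(abs(C[...,1]-y0)<.056)
        if m.sum()<50: continue
        P=C[m]; r=cv2.minAreaRect((P[:,:2]*1000).astype(np.float32)); print(blk,m.sum(),'med z',np.median(P[:,2]).round(4),np.round(r[0],1),np.round(r[1],1),round(r[2],1),'mean',P.mean(0).round(4))
E
python3 m.py
```

```text
top1
yel [364, 268, 2, 24, 31] [ 0.4479 -0.1981] 0.42 0.475
yel [267, 274, 2, 18, 21] [0.4455 0.0334] 0.423 0.463
yel [219, 276, 2, 24, 33] [0.4294 0.1483] 0.405 0.459
yel [170, 278, 2, 24, 35] [0.4315 0.2647] 0.4 0.454
-0.13 [(370, 89, 0), (373, 92, -4), (376, 94, -1), (379, 98, 0), (382, 97, 1), (385, 95, 0), (388, 95, 0), (391, 90, 1), (394, 91, -1), (397, 81, 17), (400, 78, 21), (403, 79, 21), (406, 79, 19), (409, 79, 16), (412, 80, 20), (415, 93, 16), (418, 176, 11), (421, 193, 13), (424, 193, 11), (427, 194, 8), (430, 193, 12), (433, 193, 9), (436, 193, 8), (439, 193, 9), (442, 195, 11), (445, 194, 14), (448, 195, 7), (451, 194, 12), (454, 196, 9), (457, 194, 11), (460, 194, 12), (463, 195, 8), (466, 194, 10), (469, 195, 11), (472, 195, 11), (475, 195, 10), (478, 195, 11), (481, 194, 8), (484, 195, 11), (487, 196, 8), (490, 194, 10), (493, 184, 12), (496, 158, 21), (499, 169, 18), (502, 168, 16), (505, 168, 20), (508, 167, 16), (511, 170, 16), (514, 170, 20), (517, 172, 15), (520, 170, 15), (523, 171, 8), (526, 134, 1), (529, 106, 2)]
-0.08 [(370, 90, 0), (373, 88, -1), (376, 8
[... 7973 characters left out ...]
 None), (445, 135, 10), (448, 136, 9), (451, 137, 9), (454, 135, 9), (457, 138, 8), (460, 140, 10), (463, 139, 8), (466, 139, 9), (469, 140, 9), (472, 142, 9), (475, 139, 8), (478, 137, 9), (481, 133, 9), (484, 112, 16), (487, 111, 17), (490, 110, 17), (493, 108, 17), (496, 110, 17), (499, 109, 18), (502, 169, 16), (505, 188, 17), (508, 192, 18), (511, 229, 9), (514, 196, 8), (517, 113, 0), (520, 108, -1), (523, 109, 1), (526, 110, -1), (529, 118, 0)]
fox 5980 med z 0.0292 [660.8 -69.6] [96.2 61.5] 89.0 mean [ 0.6592 -0.0711  0.0296]
cat 4725 med z 0.0292 [659.3  39.9] [59.5 99.8] 1.9 mean [0.6578 0.0377 0.0297]
leaf 1214 med z 0.0282 [662.3 134.6] [60.8 53.1] 3.2 mean [0.6691 0.1251 0.0289]
```

```bash
cat >> h.py <<'E'
TH=.048; BED=np.array([.4465,.0323])
def bay(y,x=.001):
    c,s=np.cos(TH),np.sin(TH); return BED+[c*x-s*y, s*x+c*y]
E
python3 - <<'E'
from h import *
f=np.load('top1.npz'); C=cloud('',f['d'],cams.camera_params('top')); z=C[...,2]
for y in (-.19,-.07,.04,.16):
    m=(abs(C[...,1]-y)<.02)
    print(y,[(round(x,3),round(float(np.nanmedian(z[m&(abs(C[...,0]-x)<.002)])),3)) for x in np.arange(.682,.71,.003)])
print(go(.6620,.1590,.26,-np.pi/2+.02))
for y in(-.174,-.058,.058,.174): print(y,bay(y).round(4))
E
```

```text
-0.19 [(np.float64(0.682), 0.03), (np.float64(0.685), 0.028), (np.float64(0.688), 0.027), (np.float64(0.691), 0.007), (np.float64(0.694), 0.001), (np.float64(0.697), 0.0), (np.float64(0.7), -0.0), (np.float64(0.703), 0.001), (np.float64(0.706), 0.001), (np.float64(0.709), 0.001)]
-0.07 [(np.float64(0.682), 0.031), (np.float64(0.685), 0.03), (np.float64(0.688), 0.029), (np.float64(0.691), 0.026), (np.float64(0.694), nan), (np.float64(0.697), 0.0), (np.float64(0.7), 0.001), (np.float64(0.703), 0.002), (np.float64(0.706), 0.001), (np.float64(0.709), 0.002)]
0.04 [(np.float64(0.682), 0.031), (np.float64(0.685), 0.03), (np.float64(0.688), 0.029), (np.float64(0.691), 0.012), (np.float64(0.694), 0.005), (np.float64(0.697), 0.001), (np.float64(0.7), 0.001), (np.float64(0.703), 0.001), (np.float64(0.706), 0.002), (np.float64(0.709), -0.0)]
0.16 [(np.float64(0.682), 0.032), (np.float64(0.685), 0.03), (np.float64(0.688), 0.029), (np.float64(0.691), 0.029), (np.float64(0.694), 0.027), (np.float64(0.697), nan), (np.float64(0.7), 0.001), (np.float64(0.703), -0.001), (np.float64(0.706), 0.002), (np.float64(0.709), 0.001)]
[-0.1217, -0.163, 0.1447, -0.6097]
-0.174 [ 0.4558 -0.1415]
-0.058 [ 0.4503 -0.0256]
0.058 [0.4447 0.0903]
0.174 [0.4392 0.2061]
  return np.nanmean(a, axis, out=out, keepdims=keepdims)
```

Request:
play_rows(
  targets=[
    [[-0.122,-0.163,0.145,-0.6],[-0.122,-0.163,0.145,-0.6],[-0.122,-0.163,0.145,-0.6],[-0.122,-0.163,0.145,-0.6],[-0.122,-0.163,0.145,-0.6]],
  ],
)

```text
t: 4.2
eef_pos: [0.6628, 0.161, 0.2526]
ee_rot: [3.133, -0.004, -1.55]
force: [-2.0, -0.2, -0.0]
width: 0.0875
```

Request:
play_rows(
  targets=[
    [[0,0,0.03,0],[0,0,0.062,0],[0,0,0.062,0]],
  ],
)

```text
t: 4.58
eef_pos: [0.6606, 0.1588, 0.196]
ee_rot: [3.138, -0.002, -1.551]
force: [0.5, -0.1, 0.1]
width: 0.0876
```

Request:
play_rows(
  targets=[
    [[0,0,0,0],[0,0,0,0],[0,0,0,0],[0,0,0,0],[0,0,0,0]],
  ],
  grip=255,
  newtons=20,
)

```text
t: 5.2
eef_pos: [0.6621, 0.1597, 0.1989]
ee_rot: [-3.14, 0.0, -1.549]
force: [-2.0, 0.8, 6.7]
width: 0.0597
```

Request:
play_rows(
  targets=[
    [[0,0,-0.03,0],[0,0,-0.075,0],[0,0,-0.075,0]],
  ],
)

```text
t: 5.58
eef_pos: [0.663, 0.16, 0.2769]
ee_rot: [-3.135, 0.003, -1.549]
force: [-0.3, 0.8, -1.1]
width: 0.06
```

Run:
```python
from h import *
s=arm.get_state(); print(s['width'],s['eef_pos'],go(*bay(-.174),.27,-np.pi/2+TH))
```

```text
0.05997207705517819 [0.66299766 0.16002506 0.27692513] [0.2969, 0.2137, 0.0048, -1.5009]
```

Request:
play_rows(
  targets=[
    [[0.15,0.108,0.003,-1.5],[0.15,0.108,0.003,-1.5],[0.15,0.108,0.003,-1.5],[0.15,0.108,0.003,-1.5]],
  ],
)

```text
t: 6.08
eef_pos: [0.5539, 0.0043, 0.2691]
ee_rot: [3.139, -0.0, -1.527]
force: [0.2, -0.2, -0.8]
width: 0.0594
```

Request:
play_rows(
  targets=[
    [[0.147,0.106,0.002,0],[0.147,0.106,0.002,0],[0.147,0.106,0.002,0],[0.147,0.106,0.002,0],[0.147,0.106,0.002,0]],
  ],
)

```text
t: 6.7
eef_pos: [0.4586, -0.1445, 0.2677]
ee_rot: [-3.141, 0.0, -1.524]
force: [0.6, 0.4, -0.5]
width: 0.0597
```

Run:
```python
from h import *
im,d=cams.grab_frame('wrist'); save('w2.png',im)
s=arm.get_state(); print(s['width'],s['eef_pos'],s['ee_rot'],s['force'],go(*bay(-.174),.2024,-np.pi/2+TH))
```

```text
0.059668155528744854 [ 0.45887499 -0.14410537  0.26765213] [-3.14107734e+00 -4.40829929e-05 -1.52301581e+00] [ 0.21286549  0.03196104 -0.59879458] [-0.0028, 0.0029, 0.0653, -0.0126]
```

View pics/w2.png

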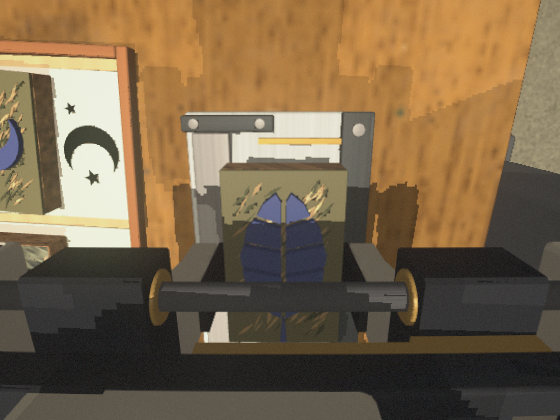

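The leaf block is held straight (block 222–346, top edge at row 165) above the right-hand bay, with the end spacer at (300,140). I'll lower it.

Request:
play_rows(
  targets=[
    [[-0.003,0.003,0.03,0],[-0.003,0.003,0.055,0],[-0.003,0.003,0.0645,0],[-0.003,0.003,0.065,0],[-0.003,0.003,0.065,0]],
  ],
)

```text
t: 7.38
eef_pos: [0.4556, -0.1414, 0.2031]
ee_rot: [-3.141, -0.0, -1.523]
force: [-0.9, -0.8, -0.6]
width: 0.0594
```

```bash
cat > chk.py <<'E'
from h import *
import sys
p=cams.camera_params('wrist'); im,d=cams.grab_frame('wrist'); C=cloud('',d,p)
s=arm.get_state(); print(s['t'],s['eef_pos'],s['ee_rot'],s['force'],s['width'])
c,sn=np.cos(TH),np.sin(TH); B=(C[...,:2]-BED)@np.array([[c,-sn],[sn,c]]); z=C[...,2]
t=((s['eef_pos'][:2]-BED)@np.array([[c,-sn],[sn,c]])); print('tcp in bed',t.round(4))
m=(z>.024)&(z<.042)&(abs(B[...,0]-t[0])<.04)&(B[...,1]<t[1])&(B[...,1]>t[1]-.054)
P=np.c_[B[m],z[m]]; print(m.sum(),'x',np.percentile(P[:,0],[1,99]).round(4),'far end y',np.percentile(P[:,1],[.5,2]).round(4),'rel tcp',(np.percentile(P[:,1],1)-t[1]).round(4),'ztop',np.median(P[:,2]).round(4))
hsv=cv2.cvtColor(im,cv2.COLOR_RGB2HSV)
y=((B[...,1]<t[1]-.045)&(B[...,1]>t[1]-.085)&(abs(B[...,0])<.03)&(hsv[...,0]>15)&(hsv[...,0]<32)&(hsv[...,1]>110)&(hsv[...,2]>80)&(z>.003)&(z<.022))
print('spacer px',y.sum(),'y',np.median(B[y][:,1]).round(4) if y.any() else None)
e=[]
for yy in np.arange(t[1]-.10,t[1]-.06,.004):
    k=abs(B[...,1]-yy)<.002
    q=k&(z<.0125)&(z>.006)&(abs(B[...,0])<.06); e.append(np.percentile(B[q][:,0],[3,97]) if q.sum()>30 else [np.nan]*2)
print('floor x span',np.nanmedian(e,0).round(4))
if len(sys.argv)>1: save(sys.argv[1],im)
E
python3 chk.py
```

```text
7.425 [ 0.45551572 -0.14145256  0.20323508] [-3.14039981e+00 -6.42921360e-06 -1.52286547e+00] [ 0.25196944 -0.25058221 -1.00142668] 0.05968382277231942
tcp in bed [ 0.0007 -0.174 ]
13291 x [-0.0336  0.035 ] far end y [-0.2239 -0.2238] rel tcp -0.0499 ztop 0.0332
spacer px 907 y -0.2325
floor x span [-0.0355  0.0273]
```

Request:
play_rows(
  targets=[
    [[0,0,0.001,0],[0,0,0.001,0]],
  ],
)

```text
t: 7.68
eef_pos: [0.455, -0.1417, 0.2019]
ee_rot: [-3.141, 0.0, -1.524]
force: [1.0, 0.8, -0.3]
width: 0.0599
```

Request:
play_rows(
  targets=[
    [[0,0,0,0],[0,0,0,0],[0,0,0,0],[0,0,-0.02,0],[0,0,-0.07,0]],
  ],
  grip=0,
)

```text
t: 8.3
eef_pos: [0.4541, -0.1417, 0.2706]
ee_rot: [3.136, -0.0, -1.524]
force: [1.7, -0.4, 0.1]
width: 0.0876
```

```bash
python3 chk.py w3.png
python3 - <<'E'
from h import *
print(go(.6588,.0405,.265,-np.pi/2+.028))
E
```

```text
8.35 [ 0.45659377 -0.14190192  0.27808259] [-3.13614200e+00 -1.44957318e-03 -1.52171960e+00] [ 2.40301306 -1.26512261  6.95308763] 0.08775248140090358
tcp in bed [ 0.0017 -0.1745]
6320 x [-0.0289  0.0298] far end y [-0.2241 -0.2239] rel tcp -0.0496 ztop 0.0315
spacer px 397 y -0.2324
floor x span [-0.0351  0.023 ]
[-0.1723, -0.2108, 0.014, 1.2076]
```

View pics/w3.png

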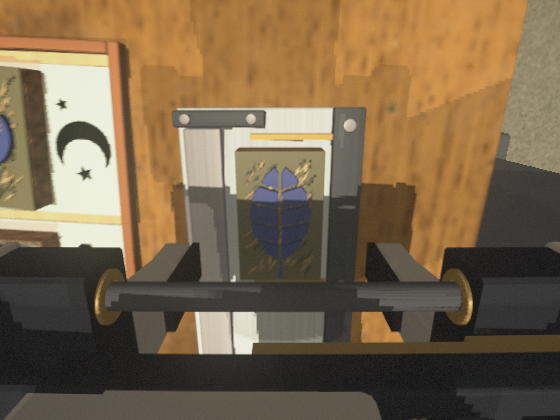

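The leaf sits flat and straight in the right-hand bay (block 236–325, rows 150–282), between the rail and the bar. Next is the cat.

Request:
play_rows(
  targets=[
    [[-0.172,-0.211,0.013,1.2],[-0.172,-0.211,0.013,1.2],[-0.172,-0.211,0.013,1.2],[-0.172,-0.211,0.013,1.2],[-0.172,-0.211,0.013,1.2]],
  ],
)

```text
t: 8.98
eef_pos: [0.6597, 0.0426, 0.2578]
ee_rot: [-3.141, -0.0, -1.542]
force: [-0.7, -0.9, -0.5]
width: 0.0876
```

Request:
play_rows(
  targets=[
    [[0,0,0.03,0],[0,0,0.055,0],[0,0,0.067,0],[0,0,0.067,0]],
  ],
)

```text
t: 9.48
eef_pos: [0.6574, 0.0399, 0.191]
ee_rot: [3.14, -0.001, -1.544]
force: [0.4, -0.8, 0.4]
width: 0.0873
```

Run:
```python
from h import *
print(arm.get_state()['eef_pos'],go(.6588,.0405,.1985,-np.pi/2+.028))
```

```text
[0.65739972 0.0399373  0.19097957] [-0.0005, -0.0014, -0.0075, -0.0887]
```

Request:
play_rows(
  targets=[
    [[0,-0.001,-0.0075,0],[0,-0.001,-0.0075,0]],
  ],
)

```text
t: 9.72
eef_pos: [0.6594, 0.0403, 0.2014]
ee_rot: [-3.138, 0.001, -1.544]
force: [0.1, -0.4, -1.1]
width: 0.0873
```

Request:
play_rows(
  targets=[
    [[0,0,0,0],[0,0,0,0],[0,0,0,0],[0,0,0,0],[0,0,0,0]],
  ],
  grip=255,
  newtons=20,
)

```text
t: 10.35
eef_pos: [0.6586, 0.0401, 0.1991]
ee_rot: [3.142, -0.0, -1.544]
force: [-0.3, 0.0, 0.2]
width: 0.0579
```

Request:
play_rows(
  targets=[
    [[0,0,-0.03,0],[0,0,-0.07,0],[0,0,-0.07,0],[0,0,-0.07,0]],
  ],
)

```text
t: 10.85
eef_pos: [0.6582, 0.0401, 0.2688]
ee_rot: [3.141, 0.0, -1.545]
force: [-1.1, -0.3, -1.4]
width: 0.0575
```

Run:
```python
from h import *
print(go(*bay(-.058),.265,-np.pi/2+TH))
```

```text
[0.0602, 0.2095, 0.0038, -1.2528]
```

Request:
play_rows(
  targets=[
    [[0.06,0.2095,0.004,-1.2],[0.06,0.2095,0.004,-1.2],[0.06,0.2095,0.004,-1.2],[0.06,0.2095,0.004,-1.2],[0.06,0.2095,0.004,-1.2]],
  ],
)

```text
t: 11.48
eef_pos: [0.4482, -0.0263, 0.2644]
ee_rot: [3.139, -0.0, -1.524]
force: [1.3, 0.4, -0.5]
width: 0.0575
```

Request:
play_rows(
  targets=[
    [[0,0,0.025,0],[0,0,0.045,0],[0,0,0.045,0],[0,0,0.045,0]],
  ],
)

```text
t: 11.98
eef_pos: [0.4514, -0.0252, 0.2203]
ee_rot: [3.141, -0.0, -1.523]
force: [-0.7, 0.1, -1.0]
width: 0.0578
```

```bash
python3 chk.py
python3 - <<'E'
from h import *
print(go(*bay(-.058),.203,-np.pi/2+TH))
E
```

```text
12.025 [ 0.4513733  -0.02518659  0.22056665] [-3.14109544e+00 -3.95394901e-05 -1.52306925e+00] [ 0.25885767  0.4791181  -1.30150406] 0.057211362081771557
tcp in bed [ 0.0021 -0.0577]
522 x [-0.0261  0.0307] far end y [-0.1076 -0.1075] rel tcp -0.0499 ztop 0.0362
spacer px 669 y -0.1164
floor x span [-0.0365  0.0411]
[0.0003, 0.0011, 0.0176, -0.0156]
```

Request:
play_rows(
  targets=[
    [[0,0.001,0.01,0],[0,0.001,0.018,0],[0,0.001,0.0185,0],[0,0.001,0.0185,0]],
  ],
)

```text
t: 12.52
eef_pos: [0.4496, -0.0255, 0.2014]
ee_rot: [3.141, -0.0, -1.523]
force: [0.3, -0.1, -1.5]
width: 0.0575
```

Request:
play_rows(
  targets=[
    [[0,0,0,0],[0,0,0,0],[0,0,0,0],[0,0,-0.02,0],[0,0,-0.07,0]],
  ],
  grip=0,
)

```text
t: 13.15
eef_pos: [0.4489, -0.0257, 0.2708]
ee_rot: [3.137, -0.001, -1.524]
force: [0.9, -0.3, 0.7]
width: 0.0875
```

Request:
play_rows(
  targets=[
    [[0,0,0,0],[0,0,0,0]],
  ],
)

```text
t: 13.4
eef_pos: [0.4495, -0.0255, 0.2717]
ee_rot: [-3.141, 0.0, -1.524]
force: [-0.8, -0.7, -0.5]
width: 0.0878
```

```bash
python3 chk.py
python3 - <<'E'
from h import *
print(go(.6595,-.069,.265,-np.pi/2-.015))
E
```

```text
13.45 [ 0.44926476 -0.02559254  0.27116026] [ 3.14079748e+00  9.53786736e-06 -1.52367002e+00] [-0.16642479 -0.06603997 -0.15738357] 0.08781599482507321
tcp in bed [-0.    -0.058]
6041 x [-0.0277  0.0288] far end y [-0.1074 -0.1073] rel tcp -0.0494 ztop 0.0322
spacer px 397 y -0.1165
floor x span [-0.0364  0.041 ]
[0.0533, -0.208, 0.006, 3.5596]
```

The cat is placed with its centre at about (+0.5, -57.5) mm in the bed frame. Next is the fox.

Request:
play_rows(
  targets=[
    [[0.053,-0.208,0.006,3.5],[0.053,-0.208,0.006,3.5],[0.053,-0.208,0.006,3.5],[0.053,-0.208,0.006,3.5],[0.053,-0.208,0.006,3.5]],
  ],
)

```text
t: 14.08
eef_pos: [0.661, -0.0691, 0.2626]
ee_rot: [3.138, -0.001, -1.586]
force: [-1.8, -0.9, -0.5]
width: 0.088
```

Request:
play_rows(
  targets=[
    [[0,0,0.03,0],[0,0,0.055,0],[0,0,0.067,0],[0,0,0.067,0],[0,0,0.067,0]],
  ],
)

```text
t: 14.7
eef_pos: [0.6603, -0.0684, 0.1996]
ee_rot: [-3.14, 0.0, -1.584]
force: [1.1, -0.3, -0.2]
width: 0.0875
```

Run:
```python
from h import *
print(arm.get_state()['eef_pos'],go(.6595,-.069,.1985,-np.pi/2-.015))
```

```text
[ 0.66026475 -0.06839097  0.19961885] [0.0006, 0.0008, 0.0011, 0.0985]
```

Request:
play_rows(
  targets=[
    [[0,0,0,0],[0,0,0,0],[0,0,0,0],[0,0,0,0],[0,0,0,0]],
  ],
  grip=255,
  newtons=20,
)

```text
t: 15.32
eef_pos: [0.6601, -0.0685, 0.199]
ee_rot: [-3.141, 0.0, -1.584]
force: [-1.0, 0.1, 3.4]
width: 0.0597
```

Request:
play_rows(
  targets=[
    [[0,0,-0.03,0],[0,0,-0.07,0],[0,0,-0.07,0],[0,0,-0.07,0]],
  ],
)

```text
t: 15.82
eef_pos: [0.6596, -0.0685, 0.2681]
ee_rot: [3.141, 0.0, -1.585]
force: [0.6, -0.1, -1.7]
width: 0.0597
```

Run:
```python
from h import *
print(go(*bay(.058),.265,-np.pi/2+TH))
```

```text
[-0.1558, 0.2171, 0.0033, -3.5538]
```

Request:
play_rows(
  targets=[
    [[-0.156,0.217,0.003,-3.5],[-0.156,0.217,0.003,-3.5],[-0.156,0.217,0.003,-3.5],[-0.156,0.217,0.003,-3.5],[-0.156,0.217,0.003,-3.5]],
  ],
)

```text
t: 16.45
eef_pos: [0.4421, 0.091, 0.2646]
ee_rot: [3.139, -0.001, -1.521]
force: [0.4, 0.7, -1.3]
width: 0.0598
```

Request:
play_rows(
  targets=[
    [[0,0,0.025,0],[0,0,0.045,0],[0,0,0.045,0],[0,0,0.045,0]],
  ],
)

```text
t: 16.95
eef_pos: [0.4453, 0.0904, 0.2207]
ee_rot: [3.141, -0.001, -1.523]
force: [0.6, 0.1, -0.8]
width: 0.06
```

```bash
python3 chk.py
python3 - <<'E'
from h import *
print(go(*bay(.058),.203,-np.pi/2+TH))
E
```

```text
17.0 [0.44538958 0.09043655 0.22098558] [-3.14142947e+00 -5.15124251e-06 -1.52353578e+00] [ 0.2212217   0.68680963 -0.69025328] 0.06021548511574879
tcp in bed [0.0017 0.0581]
472 x [-0.0272  0.0306] far end y [0.009 0.009] rel tcp -0.0491 ztop 0.0367
spacer px 730 y -0.0005
floor x span [-0.0365  0.0412]
[0.0001, 0.0007, 0.018, -0.0424]
```

Request:
play_rows(
  targets=[
    [[0,0.001,0.01,0],[0,0.001,0.018,0],[0,0.001,0.0185,0],[0,0.001,0.0185,0]],
  ],
)

```text
t: 17.5
eef_pos: [0.4441, 0.0903, 0.2019]
ee_rot: [3.141, -0.0, -1.523]
force: [0.2, 0.1, -0.9]
width: 0.0596
```

Request:
play_rows(
  targets=[
    [[0,0,0,0],[0,0,0,0],[0,0,0,0],[0,0,-0.02,0],[0,0,-0.07,0]],
  ],
  grip=0,
)

```text
t: 18.12
eef_pos: [0.4435, 0.0899, 0.2713]
ee_rot: [3.137, -0.003, -1.524]
force: [1.9, 0.6, -0.4]
width: 0.0875
```

Request:
play_rows(
  targets=[
    [[0,0,0,0],[0,0,0,0]],
  ],
)

```text
t: 18.38
eef_pos: [0.4439, 0.0903, 0.2722]
ee_rot: [-3.141, 0.001, -1.524]
force: [-0.2, 0.1, -0.3]
width: 0.0876
```

```bash
python3 chk.py
python3 - <<'E'
from h import *
print(go(.6563,-.1895,.265,-np.pi/2-.066))
E
```

```text
18.425 [0.44376543 0.09013145 0.27169126] [ 3.14088674e+00 -1.47160069e-04 -1.52368328e+00] [ 0.15519106 -0.38513892  0.03554252] 0.08766546122609507
tcp in bed [0.     0.0579]
6102 x [-0.0286  0.0298] far end y [0.0093 0.0095] rel tcp -0.0485 ztop 0.0321
spacer px 406 y -0.0005
floor x span [-0.0362  0.0411]
[0.2893, -0.1991, 0.0066, 6.4809]
```

Now the moon.

Request:
play_rows(
  targets=[
    [[0.15,-0.1,0,6.4],[0.15,-0.1,0,6.4],[0.15,-0.1,0,6.4]],
  ],
)

```text
t: 18.8
eef_pos: [0.552, -0.0563, 0.2708]
ee_rot: [3.139, -0.001, -1.635]
force: [-0.4, 0.7, -0.2]
width: 0.0872
```

Run:
```python
from h import *
print(arm.get_state()['eef_pos'],go(.6563,-.1895,.265,-np.pi/2-.066))
```

```text
[ 0.55197003 -0.05630401  0.27077056] [0.1263, -0.1126, 0.0056, 0.1205]
```

Request:
play_rows(
  targets=[
    [[0.126,-0.113,0.006,0],[0.126,-0.113,0.006,0],[0.126,-0.113,0.006,0],[0.126,-0.113,0.006,0]],
  ],
)

```text
t: 19.3
eef_pos: [0.6565, -0.1905, 0.2629]
ee_rot: [3.138, -0.0, -1.639]
force: [-0.7, 0.6, -0.6]
width: 0.0876
```

Run:
```python
from h import *
p=cams.camera_params('wrist'); im,d=cams.grab_frame('wrist'); C=cloud('',d,p); z=C[...,2]
s=arm.get_state(); print(s['eef_pos'],s['ee_rot'],go(.6563,-.1895,.1985,-np.pi/2-.066))
m=(z>.025)&(z<.034)&(C[...,0]>.61)&(C[...,0]<.71)&(C[...,1]>-.25)&(C[...,1]<-.19)
P=C[m]
for y in(-.232,-.222,-.212): q=P[abs(P[:,1]-y)<.003][:,0]; print(y,np.percentile(q,[1,99]).round(4))
print('far end',np.percentile(P[:,1],[.5,2]))
```

```text
[ 0.65563801 -0.18907787  0.26326864] [ 3.13747344e+00  4.68870262e-06 -1.63763661e+00] [0.0004, -0.001, 0.0648, -0.0481]
-0.232 [0.6256 0.6844]
-0.222 [0.6263 0.6849]
-0.212 [0.6269 0.6856]
far end [-0.23917618 -0.23792724]
```

Request:
play_rows(
  targets=[
    [[0,-0.001,0.03,0],[0,-0.001,0.055,0],[0,-0.001,0.065,0],[0,-0.001,0.065,0],[0,-0.001,0.065,0]],
  ],
)

```text
t: 19.98
eef_pos: [0.6572, -0.1875, 0.2023]
ee_rot: [-3.14, -0.0, -1.634]
force: [0.5, 0.3, -0.1]
width: 0.0875
```

Request:
play_rows(
  targets=[
    [[0,0,0,0],[0,0,0,0],[0,0,0,0],[0,0,0,0],[0,0,0,0]],
  ],
  grip=255,
  newtons=20,
)

```text
t: 20.6
eef_pos: [0.6569, -0.1878, 0.2014]
ee_rot: [-3.141, -0.0, -1.635]
force: [-1.6, 0.4, 2.0]
width: 0.0598
```

Request:
play_rows(
  targets=[
    [[0,0,-0.03,0],[0,0,-0.07,0],[0,0,-0.07,0],[0,0,-0.07,0]],
  ],
)

```text
t: 21.1
eef_pos: [0.6564, -0.1877, 0.2706]
ee_rot: [3.141, 0.0, -1.635]
force: [-0.5, 0.3, -0.8]
width: 0.0595
```

Run:
```python
from h import *
print(go(*bay(.174),.265,-np.pi/2+TH))
```

```text
[-0.379, 0.2422, 0.0059, -6.4546]
```

Request:
play_rows(
  targets=[
    [[-0.2,0.128,0.003,-6.4],[-0.2,0.128,0.003,-6.4],[-0.2,0.128,0.003,-6.4],[-0.2,0.128,0.003,-6.4],[-0.2,0.128,0.003,-6.4]],
  ],
)

```text
t: 21.72
eef_pos: [0.5401, 0.0223, 0.2673]
ee_rot: [3.139, -0.0, -1.52]
force: [1.0, -0.2, -1.7]
width: 0.0594
```

Run:
```python
from h import *
print(arm.get_state()['eef_pos'],go(*bay(.175),.265,-np.pi/2+TH))
```

```text
[0.54009851 0.02228468 0.26725637] [-0.1898, 0.0914, 0.0024, 0.1848]
```

Request:
play_rows(
  targets=[
    [[-0.19,0.0915,0.002,0],[-0.19,0.0915,0.002,0],[-0.19,0.0915,0.002,0],[-0.19,0.0915,0.002,0],[-0.19,0.0915,0.002,0]],
  ],
)

```text
t: 22.35
eef_pos: [0.4411, 0.2064, 0.2654]
ee_rot: [3.141, -0.001, -1.521]
force: [0.5, -0.5, -0.3]
width: 0.0595
```

Request:
play_rows(
  targets=[
    [[0,0,0.025,0],[0,0,0.045,0],[0,0,0.045,0],[0,0,0.045,0]],
  ],
)

```text
t: 22.85
eef_pos: [0.4421, 0.205, 0.2214]
ee_rot: [3.141, -0.0, -1.524]
force: [0.4, 0.2, -0.3]
width: 0.0594
```

```bash
python3 chk.py
python3 - <<'E'
from h import *
print(go(*bay(.175),.2055,-np.pi/2+TH))
E
```

```text
22.9 [0.44211    0.2052255  0.22170833] [-3.14102885e+00  3.31730877e-04 -1.52407140e+00] [ 0.29008251  1.12737331 -0.50602269] 0.05992271058725046
tcp in bed [0.0039 0.1729]
565 x [-0.0246  0.033 ] far end y [0.1217 0.1218] rel tcp -0.0512 ztop 0.0349
spacer px 675 y 0.1157
floor x span [-0.0365  0.0413]
[-0.0021, 0.0029, 0.0162, -0.0731]
```

Request:
play_rows(
  targets=[
    [[-0.004,0.003,0,0],[-0.004,0.003,0.01,0],[-0.004,0.003,0.016,0],[-0.004,0.003,0.017,0],[-0.004,0.003,0.017,0]],
  ],
)

```text
t: 23.52
eef_pos: [0.4382, 0.2093, 0.2042]
ee_rot: [3.141, -0.0, -1.523]
force: [-3.0, 0.1, 7.3]
width: 0.0596
```

Request:
play_rows(
  targets=[
    [[0,0,0,0],[0,0,0,0],[0,0,0,0],[0,0,-0.02,0],[0,0,-0.07,0]],
  ],
  grip=0,
)

```text
t: 24.15
eef_pos: [0.4378, 0.2087, 0.273]
ee_rot: [3.138, -0.004, -1.524]
force: [-0.1, 1.7, 0.6]
width: 0.0875
```

Request:
play_rows(
  targets=[
    [[0,0,0,0],[0,0,0,0]],
  ],
)

```text
t: 24.4
eef_pos: [0.4382, 0.2091, 0.2741]
ee_rot: [-3.142, 0.0, -1.524]
force: [0.2, -0.3, -0.2]
width: 0.0874
```

```bash
python3 chk.py
python3 - <<'E'
from h import *
f=np.load('w1.npz'); C=cloud('',f['d'],{k:f[k] for k in('position','attitude','intrinsics','D')})
m=(C[...,2]>.035)&(C[...,2]<.056)&(abs(C[...,0]-.5)<.025)&(abs(C[...,1]-.015)<.05); P=C[m]; print(m.sum(),np.median(P,0),P.min(0),P.max(0))
C=cloud('',np.load('top1.npz')['d'],cams.camera_params('top'))
m=(C[...,2]>.035)&(C[...,2]<.056)&(abs(C[...,0]-.5)<.025)&(abs(C[...,1]-.015)<.05); P=C[m]; print(m.sum(),np.median(P,0))
E
```

```text
24.45 [0.43800302 0.2090082  0.27353777] [ 3.14070410e+00 -5.02285072e-04 -1.52369487e+00] [ 0.48343227  0.4205869  -1.10758138] 0.08731954838804253
tcp in bed [-0.      0.1769]
6261 x [-0.0289  0.0297] far end y [0.1265 0.1266] rel tcp -0.0503 ztop 0.0311
spacer px 435 y 0.1157
floor x span [-0.0362  0.041 ]
232 [0.50334307 0.03286207 0.048042  ] [0.49489818 0.02612123 0.03576669] [0.51187732 0.04203223 0.05109552]
46 [0.50169279 0.03508441 0.04855505]
```

Run:
```python
from h import *
print(go(.5025,.0338,.27,-np.pi/2+TH))
```

```text
[0.178, -0.0562, 0.0036, -0.0515]
```

Request:
play_rows(
  targets=[
    [[0.178,-0.056,0.004,0],[0.178,-0.056,0.004,0],[0.178,-0.056,0.004,0],[0.178,-0.056,0.004,0],[0.178,-0.056,0.004,0]],
  ],
)

```text
t: 25.08
eef_pos: [0.5025, 0.0337, 0.2691]
ee_rot: [3.14, -0.001, -1.525]
force: [-0.5, -0.4, 0.3]
width: 0.0874
```

Request:
play_rows(
  targets=[
    [[0,0,0.025,0],[0,0,0.04,0],[0,0,0.04,0],[0,0,0.04,0]],
  ],
)

```text
t: 25.58
eef_pos: [0.5029, 0.0348, 0.2305]
ee_rot: [-3.141, -0.0, -1.522]
force: [-0.3, -0.3, -0.1]
width: 0.0879
```

Run:
```python
from h import *
im,d=cams.grab_frame('wrist'); save('w5.png',im)
print(arm.get_state()['eef_pos'],go(.5025,.0338,.2175,-np.pi/2+TH))
```

```text
[0.50300035 0.03470403 0.23073606] [0.0009, 0.0006, 0.0132, 0.0192]
```

View pics/w5.png

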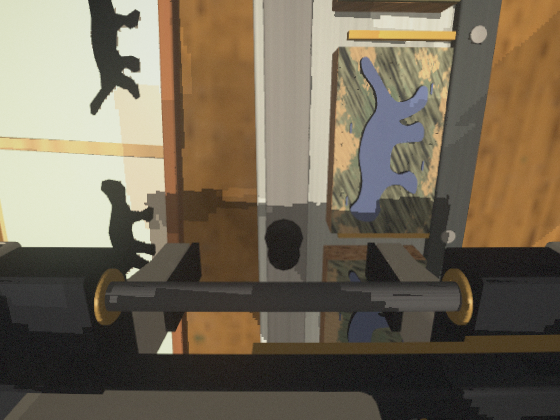

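The knob is at (284,243), centred between the fingers in the jaw direction. The tall-tailed block at (385,130) is the cat in its bay. I'll descend and grip the knob.

Request:
play_rows(
  targets=[
    [[0.001,0.0005,0.006,0],[0.001,0.0005,0.013,0],[0.001,0.0005,0.013,0]],
  ],
)

```text
t: 26.0
eef_pos: [0.502, 0.0329, 0.2165]
ee_rot: [3.14, -0.0, -1.524]
force: [-0.1, 0.6, -0.0]
width: 0.0876
```

Request:
play_rows(
  targets=[
    [[0,0,0,0],[0,0,0,0],[0,0,0,0],[0,0,0,0],[0,0,0,0]],
  ],
  grip=255,
  newtons=20,
)

```text
t: 26.62
eef_pos: [0.5023, 0.0332, 0.2172]
ee_rot: [-3.141, 0.0, -1.523]
force: [0.1, -1.0, 0.1]
width: 0.043
```

Request:
play_rows(
  targets=[
    [[0,0,0,0],[0,0,0,0],[0,0,0,0],[0,0,0,0]],
  ],
)

```text
t: 27.12
eef_pos: [0.5025, 0.0332, 0.2172]
ee_rot: [-3.141, 0.0, -1.523]
force: [2.1, -0.9, -1.2]
width: 0.0166
```

Request:
play_rows(
  targets=[
    [[0,0,0,0],[0,0,0,0]],
  ],
)

```text
t: 27.38
eef_pos: [0.5025, 0.0332, 0.2172]
ee_rot: [-3.141, 0.0, -1.523]
force: [1.9, -0.7, -2.0]
width: 0.0164
```

Request:
play_rows(
  targets=[
    [[0,0.004,0,0],[0,0.008,0,0],[0,0.012,0,0],[0,0.014,0,0],[0,0.014,0,0]],
  ],
)

```text
t: 28.0
eef_pos: [0.4887, 0.0325, 0.2172]
ee_rot: [-3.14, 0.0, -1.523]
force: [4.6, -1.3, -4.4]
width: 0.0164
```

Request:
play_rows(
  targets=[
    [[0,0.0015,0,0],[0,0.003,0,0],[0,0.003,0,0],[0,0.003,0,0]],
  ],
)

```text
t: 28.5
eef_pos: [0.4859, 0.0324, 0.2173]
ee_rot: [-3.14, 0.0, -1.523]
force: [5.0, -2.7, -4.0]
width: 0.0164
```

Request:
play_rows(
  targets=[
    [[0,0.001,0,0],[0,0.002,0,0],[0,0.002,0,0],[0,0.002,0,0]],
  ],
)

```text
t: 29.0
eef_pos: [0.4844, 0.0324, 0.2173]
ee_rot: [-3.139, 0.0, -1.523]
force: [8.8, -3.9, -9.1]
width: 0.0168
```

Request:
play_rows(
  targets=[
    [[0,0.001,0,0],[0,0.002,0,0],[0,0.002,0,0],[0,0.002,0,0]],
  ],
)

```text
t: 29.5
eef_pos: [0.4838, 0.0324, 0.2174]
ee_rot: [-3.136, 0.001, -1.522]
force: [17.0, -8.6, -16.4]
width: 0.0169
```

Request:
play_rows(
  targets=[
    [[0,-0.002,0,0],[0,-0.002,0,0]],
  ],
)

```text
t: 29.75
eef_pos: [0.4845, 0.0324, 0.2173]
ee_rot: [-3.139, 0.0, -1.523]
force: [8.6, -4.0, -8.0]
width: 0.0168
```

Request:
play_rows(
  targets=[
    [[0,0,0,0],[0,0,0,0],[0,0,0,0],[0,0,0,0],[0,0,0,0]],
  ],
  grip=0,
)

```text
t: 30.38
eef_pos: [0.4832, 0.0323, 0.2172]
ee_rot: [3.142, 0.0, -1.523]
force: [0.2, 0.1, -0.2]
width: 0.0608
```

Request:
play_rows(
  targets=[
    [[0,0,-0.04,0],[0,0,-0.1,0],[0,0,-0.15,0],[0,0,-0.17,0]],
  ],
)

```text
t: 30.88
eef_pos: [0.4836, 0.0323, 0.3906]
ee_rot: [-3.137, 0.002, -1.523]
force: [0.1, -0.1, 0.7]
width: 0.0876
```

Request:
play_rows(
  targets=[
    [[0.2,-0.15,0,0],[0.2,-0.15,0,0],[0.2,-0.15,0,0],[0.2,-0.15,0,0],[0.2,-0.15,0,0]],
  ],
)

```text
t: 31.5
eef_pos: [0.6443, -0.1636, 0.3848]
ee_rot: [3.139, -0.0, -1.527]
force: [-1.1, -0.0, -0.8]
width: 0.0873
```

Run:
```python
from h import *
im,d=cams.grab_frame('top'); p=cams.camera_params('top'); C=cloud('',d,p); z=C[...,2]
save('top2.png',cv2.resize(im[220:330,140:400],None,fx=3,fy=3,interpolation=cv2.INTER_CUBIC))
c,s=np.cos(TH),np.sin(TH); B=(C[...,:2]-BED)@np.array([[c,-s],[s,c]])
for y in(.174,.058,-.058,-.174):
    m=(z>.025)&(z<.04)&(abs(B[...,1]-y)<.056)&(B[...,0]<.029)&(B[...,0]>-.05); r=cv2.minAreaRect((B[m]*1000).astype(np.float32)); print(y,m.sum(),np.round(r[0],1),np.round(r[1],1),round(r[2],1),np.median(z[m]).round(4))
m=(z>.04)&(z<.056)&(abs(B[...,0]-.045)<.03)&(abs(B[...,1])<.03); print('knob',m.sum(),np.median(B[m],0).round(4))
print(arm.get_state()['eef_pos'],arm.get_state()['t'])
for n in ["block_cat","block_moon","block_leaf","block_fox"]: print(n,[(np.round(r['xyz'],3).tolist(),round(r['score'],2)) for r in finder.find_in('top',n)][:3])
```

```text
0.174 1040 [ -6.3 175.8] [61.3 95.5] 0.9 0.0324
0.058 63 [-6.7 94.8] [23.7 55.6] 87.1 0.0329
-0.058 0 [0. 0.] [0. 0.] 0.0 nan
-0.174 599 [  -7.6 -193.2] [59.  60.1] 1.0 0.0335
knob 0 [nan nan]
[ 0.643196   -0.16219399  0.38526669] 31.55
block_cat [([0.805, 0.242, 0.02], 0.78), ([0.455, -0.161, 0.031], 0.32)]
block_moon [([0.429, 0.206, 0.032], 0.96)]
block_leaf [([0.451, -0.16, 0.031], 0.59)]
block_fox [([0.635, 0.171, 0.004], 0.44), ([0.48, 0.163, 0.019], 0.4)]
  return _methods._mean(a, axis=axis, dtype=dtype,
  ret = ret.dtype.type(ret / rcount)
  ret = um.true_divide(
```

View pics/top2.png

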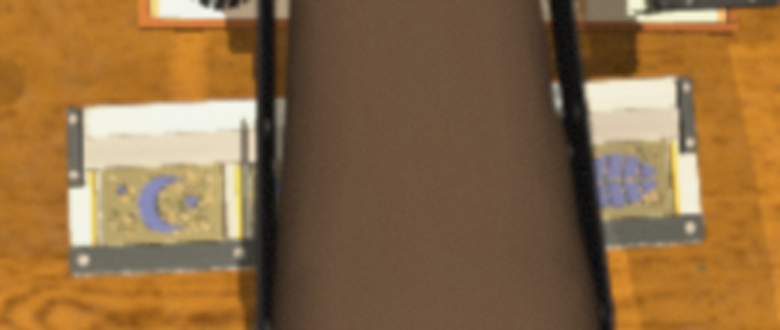

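The arm hides the middle of the bed in this view. I'll move it aside and look again.

Request:
play_rows(
  targets=[
    [[0.3,0.2,0,0],[0.3,0.2,0,0],[0.3,0.2,0,0],[0.3,0.2,0,0],[0.3,0.2,0,0]],
  ],
)

```text
t: 32.38
eef_pos: [0.4807, -0.4285, 0.3884]
ee_rot: [-3.14, -0.001, -1.521]
force: [0.8, -0.4, 0.6]
width: 0.0876
```

Request:
play_rows(
  targets=[
    [[0.15,0.1,0,0],[0.15,0.1,0,0],[0.15,0.1,0,0],[0.15,0.1,0,0]],
  ],
)

```text
t: 32.88
eef_pos: [0.3869, -0.5846, 0.3874]
ee_rot: [3.142, -0.0, -1.526]
force: [0.6, 0.3, -0.4]
width: 0.0874
```

```bash
python3 - 2>/dev/null <<'E'
from h import *
im,d=cams.grab_frame('top'); p=cams.camera_params('top'); C=cloud('',d,p); z=C[...,2]
save('top3.png',cv2.resize(im[160:330,140:400],None,fx=3,fy=3,interpolation=cv2.INTER_CUBIC))
c,s=np.cos(TH),np.sin(TH); B=(C[...,:2]-BED)@np.array([[c,-s],[s,c]])
for y in(.174,.058,-.058,-.174):
    m=(z>.025)&(z<.04)&(abs(B[...,1]-y)<.056)&(B[...,0]<.029)&(B[...,0]>-.05); r=cv2.minAreaRect((B[m]*1000).astype(np.float32)); print(y,m.sum(),np.round(r[0],1),np.round(r[1],1),round(r[2],1),np.median(z[m]).round(4))
m=(z>.04)&(z<.056)&(abs(B[...,0]-.045)<.03)&(abs(B[...,1])<.03); print('knob',m.sum(),np.median(B[m],0).round(4))
print(arm.get_state()['eef_pos'],arm.get_state()['t'])
E
```

```text
0.174 1048 [ -6.2 175.8] [61.  95.7] 0.6 0.0324
0.058 1025 [-6.8 58.7] [58.3 96.9] 0.1 0.0335
-0.058 1039 [ -5.9 -57.1] [ 58.6 101.5] 1.3 0.0335
-0.174 1001 [ -13.6 -174.7] [97.3 70.9] 89.9 0.0328
knob 46 [0.0369 0.0009]
[ 0.38802708 -0.58322256  0.38743498] 32.925
```

View pics/top3.png

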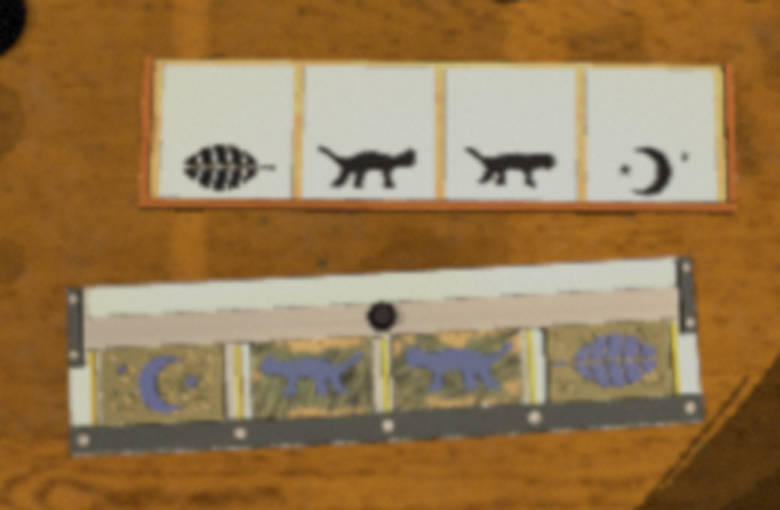

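The four blocks read moon (163,383), fox (312,376), cat (457,367), leaf (615,360), straight in the bays. The bar is pressed against them, with the knob at (382,316). I'll hand in.

```bash
python3 -c "from station import job_done; print(job_done())"
```

```text
the job is handed in; nothing more can be done
None
```

I set the four blocks into the bed in mirrored order, left to right moon, fox, cat, leaf (the tray reads leaf, cat, fox, moon). I then slid the lock-up bar home by its knob and moved the arm clear. The job was handed in at about 33 s of simulated time, and it reports no verdict.

| Last top-view check (my estimate of the bed frame) | x (mm) | y (mm) |
|---|---|---|
| moon | -6.2 | +175.8 |
| fox | -6.8 | +58.7 |
| cat | -5.9 | -57.1 |
| leaf | see below | -174.7 |
| knob (home is +39) | +36.9 | +0.9 |

- **Placement:** the moon, fox and cat are within about 2 mm of their bay centres along the row and turned by 1.3° or less. All block tops are level at 32–34 mm.
- **Bar:** it stopped against the blocks. The wrist force in x rose to about 17 N while the arm barely moved.
- **Disagreement:** the leaf's automatic outline came out too wide (71 mm), giving x = -13.6 mm, which I took for stray depth points. In the picture it lies straight against the rail in line with the others, and a partial view just before gave -7.6 mm.

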